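# Clamp a tin in the ratchet jaws of a preparation board

### The arm

A 6-joint arm with a two-finger parallel gripper is mounted at the origin on a cart in front of the work surface, level with it; the furniture and walls round the work are solid. World frame = base frame: x ahead of the robot, y to its left, z up, the work surface at z = 0. Lengths are in mm, angles in rad, forces in N, time in s.
With the tool pointing down it reaches from about 300 to 775 mm from the base axis. Payload 14.6 kg.
Tool frame: the origin (TCP) lies at the very end of the fingers, on their centre line; the grasp point (between the pads) lies 19 mm behind it (grip_point_offset is the distance from the TCP to the grasp point, in mm); z points along the fingers, y is the line along which they close (so a half turn about z gives the same grasp; the last joint's range is limited). The gripper opens to 94 mm and grips with 3 to 60 N. Pads are 16 mm wide; open, the fingers measure 119 mm over their backs; the gripper's body (75 mm by 177 mm) begins 78 mm behind the grasp point.
Start: joints at [1.142, 0.3, 1.521, -0, 1.321, -0.067], TCP at [194.674, 514.384, 205.446] pointing down, gripper open.
Joint ranges: [-3.03, 3.03], [-0.79, 2.21], [0.23, 2.52], [-1.04, 4.18], [0, 3.07], [-2.55, 2.55]. Speed limits (rad/s): [2.22, 2.22, 2.57, 3.14, 3.14, 3.14].

### API

Orientations are given as [roll, pitch, yaw] about the fixed x, y, z axes, in that order (R = Rz(yaw) Ry(pitch) Rx(roll)).
In Python, from cell import read_state, camera, camera_info, sign_off, grip_point_offset gives the robot as it stands.
- The arm moves only by the shell command python3 -m handwheel 'ROWS' [FORCE]. ROWS is text: rows parted by semicolons, each of 5 numbers parted by spaces: the shift along the world's x, y, z in units of 40 mm (1.0 is 40 mm), then the turn about the world's z in units of 5 degrees (1.0 is 5 degrees), then the closure, from 0 (fully open) to 1 (shut). In form: dx dy dz yaw gripper; .... A call has 1 to 12 rows; each row shifts and turns the commanded pose from where the row before left it; what a row does not reach is not made up. A row lasts 1/12 s, in which the tool goes at most 41.7 mm and 7.16 degrees, less where a joint would pass 70% of its speed; a pose out of reach is approached as far as the arm can. A call is refused whole if a number of a shift passes 1 or a number of a turn 1, either way. A call with a gripper value outside its range is refused whole. The fingers move at their own pace and stop on an object; FORCE is the grip in N (left out, the last holds). Time passes only in rows, so rows that do not move let the fingers close. It gives the time, the measured TCP pose, the force, the opening and the grip force at its end, in the units of the state.
- read_state(): the state, without advancing time (a new reading comes with each control period).
- camera(name): name is "side" or "top"; returns (picture, depth): 384x512x3 uint8, red, green, blue; 384x512 float32, mm along the optical axis (not along the pixel's ray), 0 where there is no reading.
- camera_info(name): a dict with "intrinsics" (3x3 intrinsics, pixels), "world_from_camera" (4x4, takes a point from camera to world coordinates). Camera axes: x right, y down, z forward; pixel columns grow to the right and rows downward; lengths in mm; the calibration is good to about 2 mm. A picture is of the moment at which its call begins. camera_info takes no time and is no camera call.
- sign_off(): hands the job in; it is judged then, once.
The state is a dict: "clock": time; "joints": joint angles; "qd": joint speeds; "effort": joint torques, N m; "eef_pos": TCP position; "eef_rot": TCP orientation; "wrist_force": force on the tool from outside, world axes, zero at the start; "moment": the same for the moment, N m; "finger_gap": finger opening in mm; "finger_force": force on a finger pad.
Only numpy, scipy, OpenCV 4.12 (cv2) and the standard library are available. Lean on these libraries where they do the work, as an engineer would, in place of code of your own. Each camera call takes 0.05 s, during which the arm holds its last target. There are 200 camera calls.

### The job

Set up the food tin for one-handed opening in the clamp of the wooden preparation board, only by pressing and pushing: do not pinch, lift or tip the tin. The jaws are too close together: hold the release pad on the sliding jaw down and push the jaw back along its bar as far as it goes, then push the upright tin gently across the board in between the two rubber jaw pads, about midway along them. Last, push the sliding jaw up until it clamps the tin snugly between both pads, and let go; leave the things standing around where they are.

Things in the scene. Friction and masses are not known exactly. Their poses are not given: they have to be found in the camera images.
- prep_board: Preparation board: light wooden board 285 x 345 x 12 mm, fixed, smooth (friction about 0.3). Origin on its underside: x away from the robot (board -165 to +120), y left (-165 to +180), z up; top at z = 12. A flat steel bar, 8 mm wide, z 34 to 56, runs along y at x = +85, with ratchet teeth (6 mm pitch) under it; end block at y = -151 to -131. Beyond world x = 0.62 wall cabinets hang 0.59 m above the worktop.
- fixed_face (a point): Middle of the rubber pad on the fixed (left) jaw: board x = 0, y = +90, z = 38; it looks to board -y. Pad 80 mm long along board x. Axes as the board's. The jaw's aluminium arm reaches from the bar towards the robot: board x = -45 to +64, y = +94 to +108, top at z = 60.
- jaw_face (a point): Middle of the rubber pad on the sliding jaw, facing the fixed pad; board x = 0, z = 38, moves with the jaw. Axes as the board's. Behind it (-y) the jaw's arm, 18 mm thick, board x = -45 to +64, top at z = 60, joined to a grey carriage, 80 mm long and 42 mm wide, that runs on the bar.
- release_pad (a point): Centre of the top of the black ribbed release pad (34 mm across the bar, 44 mm along it) on the carriage, over the bar, 44 mm behind (-y of) the sliding face; 74 mm above the worktop when up, axes as the board's. The pad is open at both sides and lies between two upright carriage walls, see rear_wall.
- rear_wall (a point): Middle of the top edge of the carriage's rear wall (10 mm thick along the bar, 42 mm across, top 94 mm above the worktop), 31 mm behind (-y of) the pad's centre. A like front wall stands at the jaw. Clear space between the walls 52 mm, the pad in its middle: push the rear wall from inside to open the jaw; the front wall from inside, or the rear wall from behind, to close it.
- jaw (a joint): Opening between the jaw pads in m: 0 shut, 0.140 fully back at its end stop; grows as the jaw goes back along board -y. About 2 N of friction. Closing, it always slides, clicking over the ratchet (about 5 N, locks every 6 mm); it goes back only while the release pad is held down.
- release (a joint): How far the release pad is pressed straight down, in m: 0 up, 0.008 stop; from 0.004 on the ratchet is free. Spring: about 2.5 N at the start, 6 N at the stop. Springs up when let go (it may rest up to 3.5 mm down on a tooth).
- tomato_tin: Upright food tin with a dark blue printed label, 76 mm in diameter, 110 mm tall, about 0.48 kg, standing on the board on the robot's side of the jaws. Origin at the centre of its underside, z up its axis. Push it no higher than about 80 mm above the worktop so that it slides without tipping.
- jam_jar: Jam jar with a green lid, 63 x 104 mm, on the board's near right corner; leave it. Origin at the centre of its underside.
- spice_c: Slim spice jar with a green lid, 46 x 105 mm, on the board beside the fixed jaw's outer side; leave it. Origin at the centre of its underside.
- can_opener: Tin opener with a pale handle, 174 x 41 x 20 mm, lying on the worktop right of the board; leave it.
- lemon_a: Lemon, 71 x 58 mm, on the worktop left of the board, near the robot; leave it.
- onion: Red onion, 68 mm, left of the board; leave it.
- mug_counter: White spotted mug, 85 x 111 x 86 mm, left of the board at the back; leave it.
There are look-alikes about, which are no part of the job. What is shaped like the tomato_tin but orange is not meant.

How it is judged (in metres and radians):
On the way, in this order (a step that is already met when the one before it is completed fails the run):
1. the release pad is pressed (at least 4 mm) (value of joint release above 0.004 m), for 0.1 s.
2. the sliding jaw has been pushed back to within 8 mm of its end stop (value of joint jaw above 0.132 m), for 0.1 s.
3. the tin stands between the open jaws, within 22 mm of the middle of the pads' length (x of tomato_tin in the frame of fixed_face between -0.022 and 0.022 m and y of tomato_tin in the frame of fixed_face below -0.033 m and y of tomato_tin in the frame of jaw_face above 0.033 m and value of joint jaw above 0.095 m), for 0.1 s.
At the end, for the whole second after the job is handed in: The tin stands upright on the board (tilt under 0.06 rad) at rest between the jaw pads, within 22 mm of the middle of their length; the jaws are closed on it to less than 84 mm apart (tin 76 mm); the release pad is up (x of tomato_tin in the frame of fixed_face between -0.022 and 0.022 m and y of tomato_tin in the frame of fixed_face below -0.033 m and y of tomato_tin in the frame of jaw_face above 0.033 m and value of joint jaw below 0.084 m and value of joint release below 0.004 m and angle between tomato_tin's own z axis and vertical below 0.06 rad and height (world z) of tomato_tin below 0.017 m and linear speed of tomato_tin below 0.01 m/s); the robot touches nothing.
It fails at once if the tin is lifted more than 15 mm off the board (height (world z) of tomato_tin above 0.027 m).
It fails at once if the tin is tipped by more than 0.3 rad (angle between tomato_tin's own z axis and vertical above 0.3 rad).
It fails at once if the tin is squeezed or rammed by the fingers (over 40 N) (contact force between the fingers and tomato_tin above 40 N).
It fails at once if a bystander (jam jar, spice jar, tin opener, lemon, onion, mug) is moved by more than 30 mm (distance of any of jam_jar, spice_c, can_opener, lemon_a, onion, mug_counter from where it was at the start of the episode above 0.03 m).
It also fails if it takes over 58 s, if anything falls off the work surface, if the arm or the gripper's body presses on something with over 40 N, if the wrist force passes 120 N, or if a joint passes its speed limit or range.

## Working session

There is one attempt and no reset: what is moved stays moved. The work goes in short steps, Python scripts to look and compute and a shell command to move; the robot and the scene stay as the last step left them, time stands still between calls to the robot, and variables do not carry over. Pictures are saved under pics/ and viewed, at most 10 in all, crops included, and the job is handed in when it is done.

```bash
mkdir -p pics
cat > h.py <<'E'
import numpy as np, cv2
from cell import *
def snap(n,f):
    p,d=camera(n); cv2.imwrite(f'pics/{f}.png',cv2.cvtColor(p,cv2.COLOR_RGB2BGR)); np.save(f'pics/{f}.npy',d); return p,d
def pt(n,d,u,v,r=2):
    c=camera_info(n);K=np.array(c["intrinsics"]);T=np.array(c["world_from_camera"])
    w=d[v-r:v+r+1,u-r:u+r+1];z=np.median(w[w>0])
    return (T@np.r_[np.linalg.inv(K)@[u,v,1]*z,1])[:3].round(1)
E
python3 - <<'E'
from h import *
for n in("top","side"): snap(n,n+"0"); print(np.array(camera_info(n)["world_from_camera"]).round(2).tolist())
print(read_state())
E
```

```text
[[-0.01, -0.99, 0.15, 383.91], [-1.0, 0.01, 0.0, 55.73], [-0.0, -0.15, -0.99, 1163.45], [0.0, 0.0, 0.0, 1.0]]
[[-1.0, -0.01, -0.04, 609.11], [0.04, 0.41, -0.91, 1129.39], [0.02, -0.91, -0.41, 597.15], [0.0, 0.0, 0.0, 1.0]]
{'clock': 0.1, 'joints': array([ 1.14239776e+00,  3.00387022e-01,  1.52149981e+00, -2.13834101e-05,
        1.32068864e+00, -6.66312908e-02]), 'qd': array([-1.11095198e-03, -1.25765635e-03, -1.97179186e-03,  9.71907145e-04,
       -3.19209799e-05, -7.55317075e-05]), 'effort': array([-9.26641633e-05, -5.32648659e+01, -3.53284478e+01,  7.09293131e-02,
        2.35448324e-02, -9.51311904e-05]), 'eef_pos': array([194.5906644 , 514.18585474, 204.96682512]), 'eef_rot': array([-3.14061063e+00, -4.47714016e-05,  2.77983066e+00]), 'wrist_force': array([ 0.57606593, -0.23952203,  0.13789169]), 'moment': array([0.0227494 , 0.00080432, 0.01528449]), 'finger_force': 0.0, 'finger_gap': 93.78500236402003}
```

View pics/top0.png

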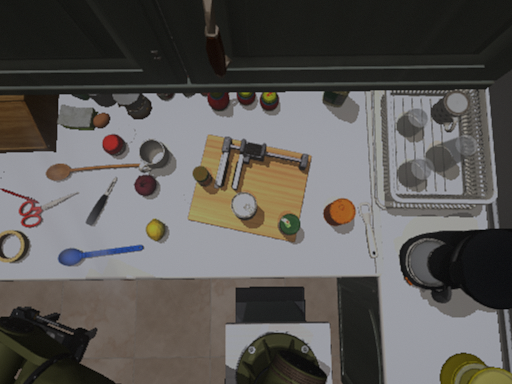

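View pics/side0.png

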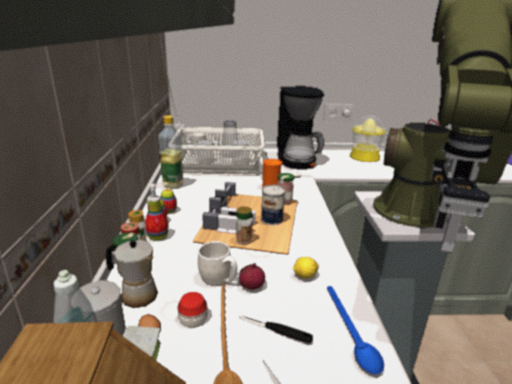

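The top view shows the board at px (190–312, 135–240), turned a little. Two things could be the tin: the pale-topped one on the board at top (244,205) / side (273,205), which has the dark blue label, and the orange one at top (340,211) / side (271,172). I choose the blue one and check it in a close crop.

Run:
```python
from h import *
a=cv2.imread('pics/top0.png')[125:250,180:320]; b=cv2.imread('pics/side0.png')[160:260,190:310]
a=cv2.resize(a,(560,500),interpolation=cv2.INTER_CUBIC)
b=cv2.resize(b,(240,200),interpolation=cv2.INTER_CUBIC)
o=np.zeros((500,800,3),np.uint8);o[:,:560]=a;o[:200,560:]=b
cv2.imwrite('pics/crop0.png',o)
```

```text
(no output)
```

View pics/crop0.png

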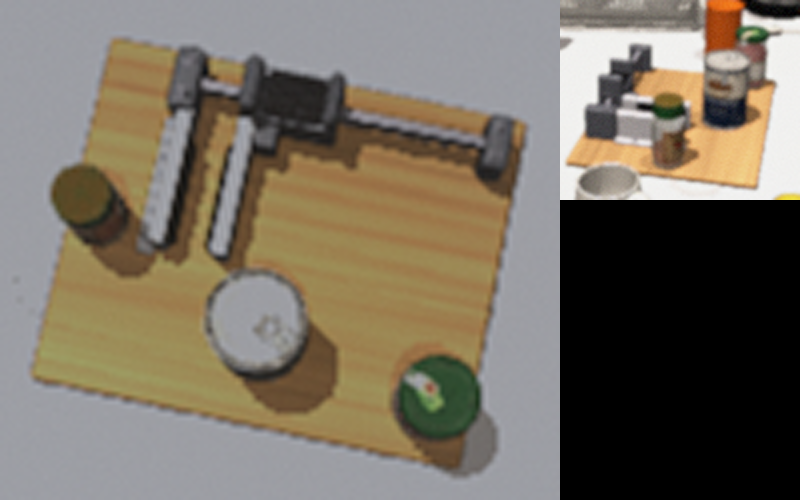

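The crop confirms it: the blue-labelled tin is at crop (257,322), the sliding jaw's release pad at (292,95), its rear wall at about (337,105), and the jam jar and spice jar are at (438,397) and (85,195). Next I fit the board's pose.

```bash
cat >> h.py <<'E'
def ray(n,u,v,z):
    c=camera_info(n);K=np.array(c["intrinsics"]);T=np.array(c["world_from_camera"])
    d=T[:3,:3]@np.linalg.inv(K)@[u,v,1];o=T[:3,3];return o+d*(z-o[2])/d[2]
E
python3 - <<'E'
from h import *
R=lambda x,y,z:ray("top",180+(x+.5)/4-.5,125+(y+.5)/4-.5,z)
W=np.array([R(*p,12)[:2] for p in[(112,38),(525,122),(465,465),(35,378)]])
B=np.array([(120,180),(120,-165),(-165,-165),(-165,180)],float)
w=W-W.mean(0);b=B-B.mean(0)
th=np.arctan2((b[:,0]*w[:,1]-b[:,1]*w[:,0]).sum(),(b*w).sum())
M=np.array([[np.cos(th),-np.sin(th)],[np.sin(th),np.cos(th)]]);t=W.mean(0)-M@B.mean(0)
print("yaw",np.degrees(th),"t",t,"res",(W-(B@M.T+t)).round(1).tolist())
np.savez('board.npz',M=M,t=t)
for nm,p,z in[("tin",(257,322),110),("tin_base",(257,322),110),("pad",(292,95),74),("rear",(337,95),94),("front",(254,85),94),("jaw end near",(218,250),60),("fixed end",(152,240),60),("jam",(438,397),104),("spice",(87,195),105),("block",(495,145),70)]:
    P=R(*p,z)[:2];print(nm,P.round(1),"board",(M.T@(P-t)).round(1))
d=np.load('pics/top0.npy')
print([pt("top",d,u,v,1) for u,v in[(244,205),(252,148),(264,151),(289,224)]])
E
```

```text
yaw -11.955547806993673 t [590.73174879  65.54365502] res [[-1.2, -0.7], [-3.3, 3.3], [2.5, -0.3], [1.9, -2.3]]
tin [500.1  95.4] board [-94.8  10.5]
tin_base [500.1  95.4] board [-94.8  10.5]
pad [678.3  69.3] board [84.9 21.8]
rear [672.5  35.3] board [ 86.3 -12.7]
front [680.9  97.5] board [81.6 50. ]
jaw end near [561.1 126.8] board [-41.7  53.8]
fixed end [569.3 177.1] board [-44.1 104.7]
jam [445.2 -34.4] board [-121.7 -128. ]
spice [595.8 220.2] board [-27.1 152.4]
block [638.5 -85.2] board [  77.9 -137.6]
[array([499.5,  94.7, 119.1]), array([679.4,  71.2,  74.3]), array([664.4,  35. ,  94.1]), array([444.1, -32.9, 117.3])]
```

```bash
python3 -m handwheel '.6 -.55 0 .15 1;.6 -.55 0 .15 1;.6 -.55 0 .15 1;.6 -.55 0 .15 1;.6 -.55 0 .15 1;.6 -.55 0 .15 1;.6 -.55 0 .15 1;.6 -.55 0 .15 1;.6 -.55 0 .15 1;.6 -.55 0 .15 1;.6 -.55 0 .15 1;.6 -.55 0 .09 1' 20; python3 -m handwheel '.6 -.55 -.1 0 1;.6 -.55 -.1 0 1;.6 -.55 -.1 0 1;.6 -.55 -.2 0 1;.6 -.55 -.2 0 1;.6 -.55 -.3 0 1;.6 -.55 -.3 0 1;.6 -.55 -.2 0 1;0 0 0 0 1;0 0 0 0 1'
```

```text
clock: 1.1
eef_pos: [483.6, 249.0, 205.2]
eef_rot: [-3.141, -0.0, 2.932]
wrist_force: [0.7, 0.6, 0.2]
finger_gap: 17.6
finger_force: 0.0
clock: 1.93
eef_pos: [674.7, 73.2, 143.7]
eef_rot: [-3.141, -0.002, 2.93]
wrist_force: [0.2, 0.8, 0.7]
finger_gap: 0.8
finger_force: 0.0
```

Run:
```python
from h import *
p,d=snap("top","top1");q,e=snap("side","side1")
o=np.zeros((600,800,3),np.uint8)
o[:,:400]=cv2.resize(p[110:230,200:280],(400,600),interpolation=cv2.INTER_CUBIC)[...,::-1]
o[:,400:]=cv2.resize(q[90:270,170:290],(400,600),interpolation=cv2.INTER_CUBIC)[...,::-1]
cv2.imwrite('pics/c1.png',o)
```

```text
(no output)
```

View pics/c1.png

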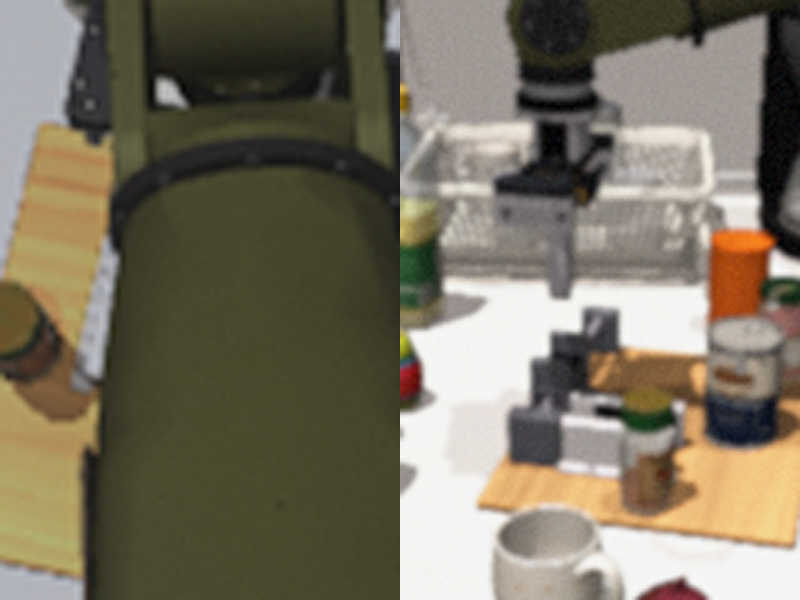

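The top view is blocked by the arm. In the side view the fingers, at (560,290) in the right half of the crop, hang over the bar line. I'll go down onto the pad and watch the force.

```bash
python3 -m handwheel '.1 -.08 -.4 0 1;0 0 -.6 0 1;0 0 -.4 0 1;0 0 -.1 0 1;0 0 -.1 0 1;0 0 -.05 0 1;0 0 0 0 1;0 0 0 0 1';python3 -m handwheel '0 0 -.05 0 1;0 0 -.05 0 1;0 0 0 0 1;0 0 0 0 1'
```

```text
clock: 2.7
eef_pos: [679.1, 71.3, 80.5]
eef_rot: [3.141, 0.001, 2.932]
wrist_force: [-0.7, -0.3, -1.1]
finger_gap: 0.4
finger_force: 0.0
clock: 3.03
eef_pos: [678.6, 71.2, 75.4]
eef_rot: [-3.142, -0.0, 2.932]
wrist_force: [0.2, 0.3, 0.8]
finger_gap: 0.8
finger_force: 0.0
```

```bash
python3 -m handwheel '0 0 -.05 0 1;0 0 -.05 0 1;0 0 0 0 1;0 0 0 0 1';python3 -m handwheel '0 0 -.05 0 1;0 0 -.04 0 1;0 0 0 0 1;0 0 0 0 1'
```

```text
clock: 3.37
eef_pos: [678.9, 71.2, 71.7]
eef_rot: [3.141, 0.001, 2.932]
wrist_force: [0.0, 0.4, 3.8]
finger_gap: 0.4
finger_force: 1.5
clock: 3.7
eef_pos: [678.9, 71.2, 68.0]
eef_rot: [3.141, 0.001, 2.932]
wrist_force: [0.6, 0.1, 4.8]
finger_gap: 0.2
finger_force: 2.4
```

```bash
python3 -m handwheel '-.02 -.1 0 0 1;-.02 -.1 0 0 1;-.02 -.1 0 0 1;-.02 -.1 0 0 1;-.02 -.1 0 0 1;-.02 -.1 0 0 1;-.02 -.1 0 0 1;-.03 -.1 0 0 1;-.03 -.1 0 0 1;-.02 -.1 0 0 1'
```

```text
clock: 4.53
eef_pos: [669.9, 30.7, 68.0]
eef_rot: [3.142, 0.0, 2.932]
wrist_force: [-0.8, 2.0, 5.4]
finger_gap: 0.5
finger_force: 2.4
```

```bash
python3 -m handwheel '-.02 -.15 0 0 1;-.03 -.15 0 0 1;-.03 -.15 0 0 1;-.03 -.15 0 0 1;-.03 -.15 0 0 1;-.03 -.15 0 0 1;-.03 -.15 0 0 1;-.03 -.15 0 0 1;-.03 -.15 0 0 1;-.03 -.15 0 0 1;-.03 -.15 0 0 1;0 0 0 0 1'; python3 -m handwheel '-.02 -.1 0 0 1;-.02 -.1 0 0 1;0 -.05 0 0 1;-.01 -.05 0 0 1;0 0 0 0 1'
```

```text
clock: 5.53
eef_pos: [656.8, -36.3, 67.8]
eef_rot: [-3.141, -0.0, 2.931]
wrist_force: [-2.7, -2.0, 5.0]
finger_gap: 0.4
finger_force: 2.4
clock: 5.95
eef_pos: [655.4, -47.1, 68.1]
eef_rot: [3.142, 0.001, 2.932]
wrist_force: [0.8, 1.4, 4.9]
finger_gap: 0.2
finger_force: 2.4
```

```bash
python3 -m handwheel '-.02 -.1 0 0 1;-.01 -.05 0 0 1;-.01 -.05 0 0 1;0 0 0 0 1'; python3 -m handwheel '-.01 -.05 0 0 1;-.01 -.05 0 0 1;0 0 0 0 1'
```

```text
clock: 6.28
eef_pos: [653.4, -55.2, 67.9]
eef_rot: [-3.142, 0.0, 2.931]
wrist_force: [0.9, 2.4, 4.3]
finger_gap: 0.5
finger_force: 2.4
clock: 6.53
eef_pos: [652.9, -57.7, 67.9]
eef_rot: [3.139, 0.0, 2.932]
wrist_force: [3.5, 11.4, 4.0]
finger_gap: 0.4
finger_force: 7.2
```

```bash
python3 -m handwheel '.03 .15 0 0 1;0 0 .3 0 1;0 0 .6 0 1;0 0 .8 0 1;0 0 .8 0 1;0 0 .5 0 1;0 0 0 0 1'; python3 -m handwheel '-.66 .49 0 0 .52;-.66 .49 0 0 .52;-.66 .49 0 0 .52;-.66 .49 0 0 .52;-.66 .49 0 0 .52;-.66 .49 0 0 .52;-.66 .49 0 0 .52;-.66 .49 0 0 .52;0 0 0 0 .52;0 0 0 0 .52'
python3 - <<'E'
from h import *
p,d=snap("top","top2");q,e=snap("side","side2")
o=np.zeros((500,800,3),np.uint8)
o[:,:560]=cv2.resize(p[125:250,180:320],(560,500),interpolation=cv2.INTER_CUBIC)[...,::-1]
o[:400,560:]=cv2.resize(q[110:270,200:296],(240,400),interpolation=cv2.INTER_CUBIC)[...,::-1]
cv2.imwrite('pics/c2.png',o)
E
```

```text
clock: 7.12
eef_pos: [655.0, -53.4, 193.4]
eef_rot: [-3.141, 0.007, 2.931]
wrist_force: [0.4, 0.5, 0.9]
finger_gap: 0.5
finger_force: 0.0
clock: 7.95
eef_pos: [441.8, 104.3, 187.9]
eef_rot: [-3.141, -0.0, 2.933]
wrist_force: [0.7, -0.2, 0.5]
finger_gap: 45.2
finger_force: 0.0
```

View pics/c2.png

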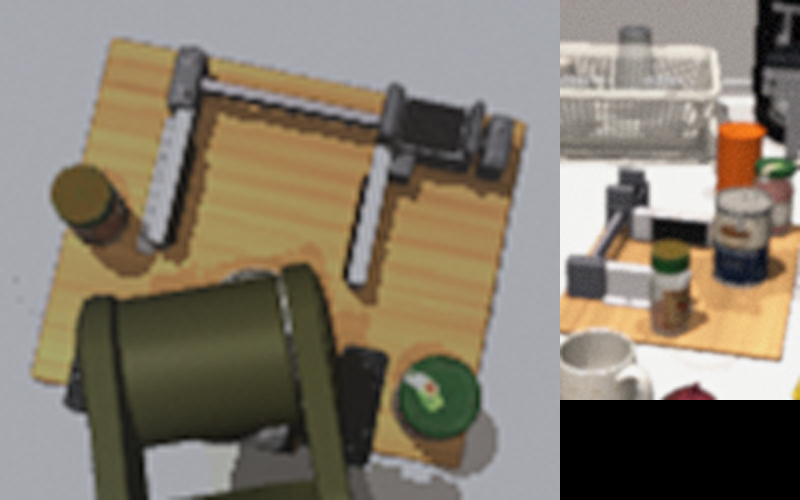

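The top crop shows the jaw fully back, with its face at about (380,200) and the carriage against the end block. The tin hasn't moved. Next I go down behind it.

```bash
python3 -m handwheel '0 .07 -.6 0 .52;0 0 -.7 0 .52;0 0 -.7 0 .52;0 0 -.7 0 .52;0 0 -.6 0 .52;0 0 -.35 0 .52;0 0 0 0 .52;0 0 0 0 .52'; python3 -m handwheel '.1 -.02 0 0 .52;.1 -.02 0 0 .52;.1 -.02 0 0 .52;.1 -.02 0 0 .52;.1 -.02 0 0 .52;.1 -.02 0 0 .52;.1 -.02 0 0 .52;.1 -.02 0 0 .52;0 0 0 0 .52'
```

```text
clock: 8.72
eef_pos: [442.9, 106.1, 41.5]
eef_rot: [-3.141, -0.002, 2.931]
wrist_force: [0.8, 0.8, -0.2]
finger_gap: 44.9
finger_force: 0.0
clock: 9.47
eef_pos: [475.4, 100.2, 41.9]
eef_rot: [3.142, 0.001, 2.931]
wrist_force: [-0.4, 0.6, 0.9]
finger_gap: 45.1
finger_force: 0.0
```

```bash
python3 -m handwheel '.12 -.03 0 0 .52;.12 -.02 0 0 .52;.12 -.03 0 0 .52;.12 -.02 0 0 .52;.12 -.03 0 0 .52;.12 -.02 0 0 .52;.12 -.03 0 0 .52;.12 -.02 0 0 .52;.12 -.03 0 0 .52;.12 -.02 0 0 .52;.12 -.03 0 0 .52;.12 -.02 0 0 .52'
python3 - <<'E'
from h import *
p,d=snap("top","top3");q,e=snap("side","side3")
o=np.zeros((600,800,3),np.uint8)
o[:500,:400]=cv2.resize(p[125:250,200:300],(400,500),interpolation=cv2.INTER_CUBIC)[...,::-1]
o[:,400:]=cv2.resize(q[130:250,210:290],(400,600),interpolation=cv2.INTER_CUBIC)[...,::-1]
cv2.imwrite('pics/c3.png',o)
E
```

```text
clock: 10.47
eef_pos: [532.7, 88.3, 41.8]
eef_rot: [-3.142, -0.0, 2.932]
wrist_force: [-3.0, 0.7, -0.1]
finger_gap: 45.3
finger_force: 1.8
```

View pics/c3.png

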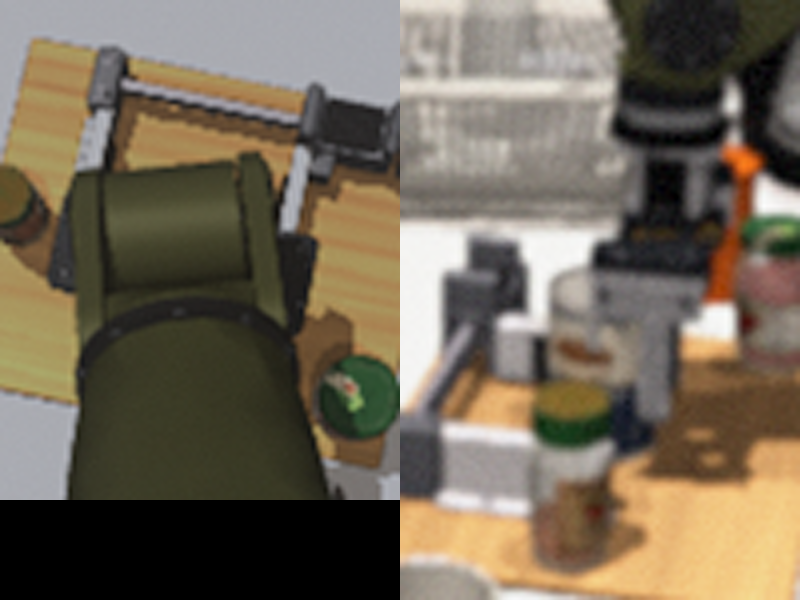

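```bash
python3 -m handwheel '.12 -.02 0 0 .52;.12 -.03 0 0 .52;.12 -.02 0 0 .52;.1 -.02 0 0 .52;.08 -.02 0 0 .52;.03 -.01 0 0 .52;0 0 0 0 .52;0 0 0 0 .52'; python3 -m handwheel '-.1 .02 0 0 .52;-.3 .06 0 0 .52;-.5 .1 0 0 .52;-.6 .12 0 0 .52;-.5 .1 0 0 .52;-.2 .05 .5 0 .52;0 0 .9 0 .52;0 0 .9 0 .52;0 0 .9 0 .52;-.5 0 .4 0 .52;-.5 0 0 0 1;-.5 0 0 0 1'
python3 - <<'E'
from h import *
p,d=snap("top","top4");q,e=snap("side","side4")
o=np.zeros((600,800,3),np.uint8)
o[:500,:560]=cv2.resize(p[125:250,180:320],(560,500),interpolation=cv2.INTER_CUBIC)[...,::-1]
o[:400,560:]=cv2.resize(q[110:270,200:296],(240,400),interpolation=cv2.INTER_CUBIC)[...,::-1]
cv2.imwrite('pics/c4.png',o)
E
```

```text
clock: 11.23
eef_pos: [555.3, 83.5, 41.9]
eef_rot: [3.142, 0.001, 2.932]
wrist_force: [-0.2, 0.3, 0.9]
finger_gap: 45.1
finger_force: 0.0
clock: 12.23
eef_pos: [406.4, 101.6, 186.8]
eef_rot: [3.141, 0.002, 2.932]
wrist_force: [0.3, -0.8, 0.1]
finger_gap: 35.3
finger_force: 0.0
```

View pics/c4.png

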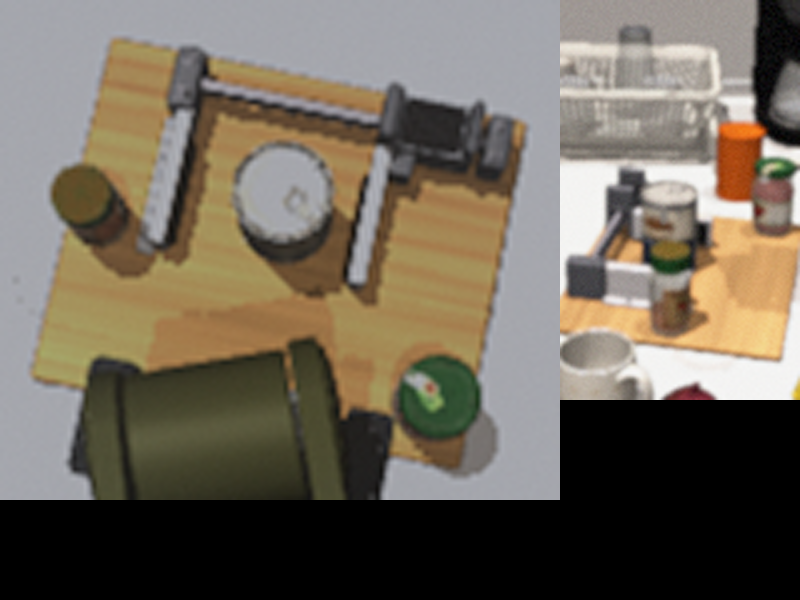

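```bash
python3 - <<'E'
from h import *
z=np.load('board.npz');M,t=z['M'],z['t']
R=lambda x,y,z:ray("top",180+(x+.5)/4-.5,125+(y+.5)/4-.5,z)
for nm,p,h in[("tin",(283,191),122),("fixed arm near end",(150,247),60),("jaw arm near end",(357,284),60),("jaw pad ctr",(432,122),74),("spice",(87,195),117),("jam",(438,397),117)]:
    P=R(*p,h)[:2];print(nm,P.round(1),(M.T@(P-t)).round(1))
print(read_state()['eef_pos'])
E
python3 -m handwheel '.69 -.4 0 0 1;.69 -.4 0 0 1;.69 -.4 0 0 1;.69 -.4 0 0 1;.69 -.4 0 0 1;.69 -.4 0 0 1;.69 -.4 0 0 1;.69 -.4 0 0 1;.69 -.4 0 0 1;0 0 0 0 1;0 0 0 0 1'
```

```text
tin [593.9  75.8] [ 0.9 10.7]
fixed arm near end [563.9 178.6] [-49.7 105.1]
jaw arm near end [533.9  21.3] [-46.5 -55.1]
jaw pad ctr [656.  -37.2] [ 85.1 -87. ]
spice [593.4 218.4] [-29.1 150. ]
jam [444.5 -33.3] [-122.6 -127. ]
[405.21338702 101.65815993 186.24629923]
clock: 13.25
eef_pos: [656.0, -43.2, 184.3]
eef_rot: [-3.141, -0.002, 2.93]
wrist_force: [0.1, 0.1, -0.3]
finger_gap: 0.5
finger_force: 0.0
```

The top crop puts the tin centre at (283,191), which is board (1, 11): between the open jaws and about midway along the pads. Now I close the jaw by pushing the front wall from inside, above the pad.

```bash
python3 -m handwheel '0 0 -.6 0 1;0 0 -.6 0 1;0 0 -.6 0 1;0 0 -.4 0 1;0 0 -.3 0 1;0 0 -.05 0 1;0 0 0 0 1;0 0 0 0 1';python3 -m handwheel '.02 .1 0 0 1;.02 .1 0 0 1;.02 .1 0 0 1;.02 .1 0 0 1;.02 .1 0 0 1;.02 .1 0 0 1;.02 .1 0 0 1;.03 .1 0 0 1;.02 .1 0 0 1'
```

```text
clock: 13.92
eef_pos: [655.9, -42.3, 85.2]
eef_rot: [3.141, 0.002, 2.932]
wrist_force: [0.1, 0.1, -0.1]
finger_gap: 0.3
finger_force: 0.0
clock: 14.67
eef_pos: [663.1, -7.2, 84.0]
eef_rot: [-3.14, 0.0, 2.931]
wrist_force: [-1.0, -8.0, -2.8]
finger_gap: 0.3
finger_force: 4.4
```

```bash
python3 -m handwheel '.02 .08 -.01 0 1;.02 .08 -.01 0 1;.02 .08 -.01 0 1;.02 .08 -.01 0 1;.01 .08 0 0 1;.02 .08 0 0 1;.02 .08 0 0 1;.02 .08 0 0 1;.01 .08 0 0 1;0 0 0 0 1;0 0 0 0 1';python3 -m handwheel '.01 .05 0 0 1;.01 .05 0 0 1;0 0 0 0 1;0 0 0 0 1'
```

```text
clock: 15.58
eef_pos: [669.8, 21.7, 82.6]
eef_rot: [-3.14, 0.001, 2.931]
wrist_force: [0.7, -5.7, 0.4]
finger_gap: 0.4
finger_force: 2.8
clock: 15.92
eef_pos: [670.6, 25.4, 82.6]
eef_rot: [-3.14, 0.001, 2.931]
wrist_force: [0.6, -6.4, 0.7]
finger_gap: 0.7
finger_force: 3.6
```

```bash
python3 -m handwheel '.01 .05 0 0 1;.01 .05 0 0 1;0 0 0 0 1;0 0 0 0 1';python3 -m handwheel '.01 .05 0 0 1;0 .04 0 0 1;0 0 0 0 1;0 0 0 0 1'
```

```text
clock: 16.25
eef_pos: [671.4, 29.4, 82.5]
eef_rot: [-3.14, 0.001, 2.931]
wrist_force: [0.1, -7.5, 0.5]
finger_gap: 0.6
finger_force: 3.7
clock: 16.58
eef_pos: [672.0, 32.7, 82.6]
eef_rot: [-3.14, 0.002, 2.931]
wrist_force: [3.1, -9.2, 0.4]
finger_gap: 0.4
finger_force: 4.3
```

```bash
python3 -m handwheel '0 .04 0 0 1;0 0 0 0 1;0 0 0 0 1';python3 -m handwheel '.01 .04 0 0 1;0 0 0 0 1;0 0 0 0 1'
```

```text
clock: 16.83
eef_pos: [672.0, 32.9, 82.6]
eef_rot: [-3.138, 0.002, 2.93]
wrist_force: [2.4, -16.4, -0.3]
finger_gap: 0.1
finger_force: 8.1
clock: 17.08
eef_pos: [672.1, 33.1, 82.6]
eef_rot: [-3.136, 0.001, 2.93]
wrist_force: [-0.0, -25.6, 2.4]
finger_gap: 0.7
finger_force: 12.4
```

The force has risen to 25 N with no more travel, so the tin is clamped. Now I back off, lift clear, retreat and check.

```bash
python3 -m handwheel '-.03 -.15 0 0 1;-.03 -.15 0 0 1;-.02 -.07 .1 0 1;0 0 .6 0 1;0 0 .9 0 1;0 0 .9 0 1;0 0 .5 0 1;-.6 -.3 0 0 1;-.8 -.3 0 0 1;-.8 -.3 0 0 1;-.8 -.3 0 0 1;-.8 -.3 0 0 1'; python3 -m handwheel '-.8 -.3 0 0 1;-.8 -.3 0 0 1;-.8 -.3 0 0 1;0 0 0 0 1;0 0 0 0 1'
python3 - <<'E'
from h import *
p,d=snap("top","top5");q,e=snap("side","side5")
o=np.zeros((500,800,3),np.uint8)
o[:,:560]=cv2.resize(p[125:250,180:320],(560,500),interpolation=cv2.INTER_CUBIC)[...,::-1]
o[:400,560:]=cv2.resize(q[110:270,200:296],(240,400),interpolation=cv2.INTER_CUBIC)[...,::-1]
cv2.imwrite('pics/c5.png',o)
E
```

```text
clock: 18.08
eef_pos: [515.0, -37.6, 202.4]
eef_rot: [3.141, 0.0, 2.932]
wrist_force: [0.7, -0.3, 0.2]
finger_gap: 0.6
finger_force: 0.0
clock: 18.5
eef_pos: [420.3, -73.8, 203.2]
eef_rot: [3.141, 0.002, 2.931]
wrist_force: [0.9, 0.8, 0.2]
finger_gap: 0.6
finger_force: 0.0
```

View pics/c5.png

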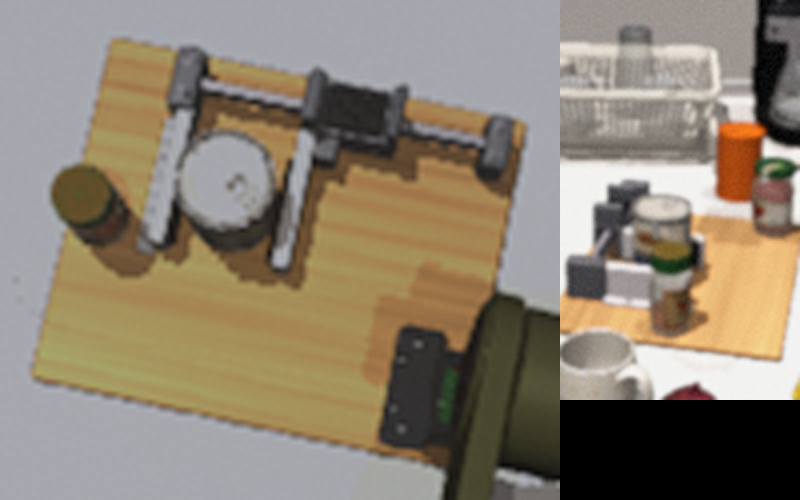

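Run:
```python
from h import *
z=np.load('board.npz');M,t=z['M'],z['t']
R=lambda x,y,z:ray("top",180+(x+.5)/4-.5,125+(y+.5)/4-.5,z)
d=np.load('pics/top5.npy')
for nm,p,h in[("tin",(227,181),122),("fixed arm near",(150,247),60),("jaw arm near",(281,268),60),("pad",(354,107),74)]:
    P=R(*p,h)[:2];print(nm,P.round(1),(M.T@(P-t)).round(1))
for x,y in((354,107),(345,105),(365,110),(227,181),(210,165),(245,195)): print(pt("top",d,180+x//4,125+y//4,1))
d0=np.load('pics/top0.npy');print([pt("top",d0,252+k,148,1)[2] for k in(0,2)])
```

```text
tin [601.7 116.3] [ 0.2 51.9]
fixed arm near [563.9 178.6] [-49.7 105.1]
jaw arm near [546.7  78.9] [-45.8   3.9]
pad [668.3  22. ] [ 84.9 -26.5]
[669.   22.5  75.9]
[669.2  28.5  75.4]
[666.2  13.3  74.3]
[601.9 117.5 119.2]
[614.3 129.3 117.4]
[592.6 103.  120.4]
[np.float64(74.3), np.float64(75.0)]
```

The tin is at board (0, 52), against the fixed pad and upright. The jaws are about 76–80 mm apart and the release pad is up, and the robot touches nothing.

```bash
python3 -c "
from cell import *
print(sign_off())"
```

```text
the job is handed in; nothing more can be done
None
```

I handed the job in at about 19 s of the 58 s allowed: the tin is clamped upright at the middle of the pads with the jaws about 76–80 mm apart, the release pad is up, and the robot touches nothing; no verdict came back.

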